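# Start the oven timers in order

### The job

Three batches of meringues have gone into the oven, so start their timers in the order they went in: with closed fingertips, lightly press down the round button on top of the red timer, then the yellow one, then the blue one, so that each button is well in and stays in. Do not pick up, tip or shove any timer, leave the green timer's button out, and leave the jar, nozzle and ramekin where they stand.

Things in the scene. Friction and masses are not known exactly. Their poses are not given: they have to be found in the camera images.
- timer_red: loose red kitchen timer: a square casing 70 x 70 mm, its flat top 52 mm above its underside, about 460 g (varies), with a white dial 42 mm across on front and back. Origin: centre of its underside; z up. In the middle of its top stands a round start button of the same red colour. It stands on the steel bench (height 0).
- cap_red (a point): centre of the top face of the red timer's round start button (36 mm across); the face stands 24 mm above the casing top (76 mm above the bench) when out and moves down as the button is pushed. The button sits on a cushioning spring (4 N per mm, 7 mm of give): while it is pressed its face lies 1 to 1.5 mm lower than the button's value says, and pressing on past its stop adds 4 N per mm.
- start_red (a joint): how far the red start button is pushed in, in m: 0 out, 0.014 at its stop (still 10 mm proud of the casing). The timer runs once it is in by 0.005 or more. The button slides straight down against 3.5 N at first, rising to 6 N at the stop, and stays where it is left (it does not spring back). At the start it may already be in by up to 0.0015.
- timer_yellow: loose yellow kitchen timer: a square casing 70 x 70 mm, its flat top 52 mm above its underside, about 460 g (varies), with a white dial 42 mm across on front and back. Origin: centre of its underside; z up. In the middle of its top stands a round start button of the same yellow colour. It stands on the steel bench (height 0).
- cap_yellow (a point): centre of the top face of the yellow timer's round start button (36 mm across); the face stands 24 mm above the casing top (76 mm above the bench) when out and moves down as the button is pushed. The button sits on a cushioning spring (4 N per mm, 7 mm of give): while it is pressed its face lies 1 to 1.5 mm lower than the button's value says, and pressing on past its stop adds 4 N per mm.
- start_yellow (a joint): how far the yellow start button is pushed in, in m: 0 out, 0.014 at its stop (still 10 mm proud of the casing). The timer runs once it is in by 0.005 or more. The button slides straight down against 3.5 N at first, rising to 6 N at the stop, and stays where it is left (it does not spring back). At the start it may already be in by up to 0.0015.
- timer_blue: loose blue kitchen timer: a square casing 70 x 70 mm, its flat top 52 mm above its underside, about 460 g (varies), with a white dial 42 mm across on front and back. Origin: centre of its underside; z up. In the middle of its top stands a round start button of the same blue colour. It stands on the steel bench (height 0).
- cap_blue (a point): centre of the top face of the blue timer's round start button (36 mm across); the face stands 24 mm above the casing top (76 mm above the bench) when out and moves down as the button is pushed. The button sits on a cushioning spring (4 N per mm, 7 mm of give): while it is pressed its face lies 1 to 1.5 mm lower than the button's value says, and pressing on past its stop adds 4 N per mm.
- start_blue (a joint): how far the blue start button is pushed in, in m: 0 out, 0.014 at its stop (still 10 mm proud of the casing). The timer runs once it is in by 0.005 or more. The button slides straight down against 3.5 N at first, rising to 6 N at the stop, and stays where it is left (it does not spring back). At the start it may already be in by up to 0.0015.
- timer_green: loose green kitchen timer: a square casing 70 x 70 mm, its flat top 52 mm above its underside, about 460 g (varies), with a white dial 42 mm across on front and back. Origin: centre of its underside; z up. In the middle of its top stands a round start button of the same green colour. It stands on the steel bench (height 0).
- cap_green (a point): centre of the top face of the green timer's round start button (36 mm across); the face stands 24 mm above the casing top (76 mm above the bench) when out and moves down as the button is pushed. The button sits on a cushioning spring (4 N per mm, 7 mm of give): while it is pressed its face lies 1 to 1.5 mm lower than the button's value says, and pressing on past its stop adds 4 N per mm.
- start_green (a joint): how far the green start button is pushed in, in m: 0 out, 0.014 at its stop (still 10 mm proud of the casing). It is to stay out. The button slides straight down against 3.5 N at first, rising to 6 N at the stop, and stays where it is left (it does not spring back). At the start it may already be in by up to 0.0015.
- sprinkle_jar: loose amber glass jar with a white lid, 52 mm across, 85 mm tall; origin at the centre of its underside. To be left alone.
- nozzle: loose brass piping nozzle, a cone standing on its wide end, 42 mm across, 48 mm tall; origin at the centre of its underside. To be left alone.
- ramekin: loose white round ramekin, 76 mm across the rim, 45 mm tall; origin at the centre of its underside. To be left alone.

How it is judged:
By the outcome, as a careful person would: the job done as asked, in the order asked, and still so for the second after the job is handed in, with the robot touching nothing.
It also fails if it takes over 48 s, if anything falls off the work surface, if the arm or the gripper's body presses on something with over 40 N, if the wrist force passes 120 N, or if a joint passes its speed limit or range.

### The arm

A 6-joint arm with a two-finger parallel gripper is mounted at the origin on the work surface. World frame = base frame: x ahead of the robot, y to its left, z up, the work surface at z = 0. Lengths are in m, angles in degrees, forces in N, time in s.
With the tool pointing down it reaches from about 0.3 to 0.75 m from the base axis. Payload 8.5 kg.
Tool frame: the origin (TCP) lies on the centre line of the jaws, within the pads' length; the fingertips stand 19 mm ahead of it and the grasp point (between the pads) is the TCP; z points along the fingers, y is the line along which they close (so a half turn about z gives the same grasp; the last joint's range is limited). The gripper opens to 85 mm and grips with 20 to 120 N. Pads are 22 mm wide; open, the fingers measure 114 mm over their backs; the gripper's body (76 mm by 85 mm) begins 54 mm behind the grasp point. The pads swing forward as they close: fully open they stand 13 mm farther back than shut.
Start: joints at [52.351, 21.807, 74.336, -0, 83.858, -12.336], TCP at [0.235, 0.497, 0.25] pointing down, gripper open.
Joint ranges: [-178.18, 178.18], [-50.72, 133.34], [12.68, 142.11], [-81.47, 261.47], [9.98, 163.14], [-165.26, 165.26]. Speed limits (degrees/s): [136.94, 136.94, 180, 180, 180, 180].

### API

Orientations are given as [roll, pitch, yaw] about the fixed x, y, z axes, in that order (R = Rz(yaw) Ry(pitch) Rx(roll)).
In Python, from rig import * gives the robot as it stands.
- The arm moves only by the shell command python3 -m handwheel 'ROWS' [FORCE]. ROWS is JSON, a list of rows, each a list of 5 numbers: the closure, from -1 (fully open) to 1 (shut), so that 0 is half open, then the shift along the tool's x, y, z in units of 60 mm (1.0 is 60 mm), then the turn about the tool's z in rad. A call has 1 to 12 rows; each row shifts and turns the commanded pose from where the row before left it, along the tool's axes as they then stand; what a row does not reach is not made up. A row lasts 1/8 s, in which the tool goes at most 62.5 mm and 10.7 degrees, less where a joint would pass 70% of its speed; a pose out of reach is approached as far as the arm can. A call is refused whole if a number of a shift passes 1 or a number of a turn 0.188, either way. A call with a gripper value outside its range is refused whole. The fingers move at their own pace and stop on an object; FORCE is the grip in N (left out, the last holds). Time passes only in rows, so rows that do not move let the fingers close. It gives the time, the measured TCP pose, the force, the opening and the grip force at its end, in the units of the state.
- get_state(): the state, without advancing time (a new reading comes with each control period).
- get_image(name): name is "side" or "top"; returns the picture (480x640x3 uint8, blue, green, red); there is no depth.
- camera_info(name): a dict with "fx", "fy", "cx", "cy" (pixels), "R" (3x3) and "t" (3): a world point X has camera coordinates R X + t. Camera axes: x right, y down, z forward; pixel columns grow to the right and rows downward; lengths in m; the calibration is good to about 2 mm. A picture is of the moment at which its call begins. camera_info takes no time and is no camera call.
- job_done(): hands the job in; it is judged then, once.
Trained networks look in the newest picture that a camera, given by its name, has taken for a name from the list of things; names that differ only in an ending like _2 or _b are one class to them, and where a whole thing is asked for, a point or a joint stands for the part that bears it (a point fixed in the world has none). Each returns a list of dicts, best first, with "p" (0 to 1); they miss things now and then, are a little off and sometimes report something else, mostly with a low value. They report only what shows in the picture. A call takes as long as a camera call.
- recognise(camera, label): "xy" ([column, row] in pixels, amid what is visible of it).
- regions_of(camera, label): "pixels" (480x640 bool, what is visible of it) and "xy" ([column, row] in pixels, amid what is visible of it).
- spot_point(camera, label): "xy" ([column, row] in pixels: a listed point, or the origin of a listed thing).
The state is a dict: "time": time; "qpos": joint angles; "joint_velocities": joint speeds; "joint_efforts": joint torques, N m; "tool_pos": TCP position; "tool_rot": TCP orientation; "contact_force": force on the tool from outside, world axes, zero at the start; "moment": the same for the moment, N m; "finger_gap": opening from 0.0 (shut) to 1.0 (fully open); "grasp_force": force on a finger pad.
Only numpy, scipy, OpenCV 4.12 (cv2) and the standard library are available. Lean on these libraries where they do the work, as an engineer would, in place of code of your own. Each camera call takes 0.05 s, during which the arm holds its last target. There are 200 camera calls.

## Working session

There is one attempt and no reset: what is moved stays moved. The work goes in short steps, Python scripts to look and compute and a shell command to move; the robot and the scene stay as the last step left them, time stands still between calls to the robot, and variables do not carry over. Pictures are saved under pics/ and viewed, at most 10 in all, crops included, and the job is handed in when it is done.

```bash
mkdir -p pics; cat > h.py <<'E'
from rig import *
import numpy as np, cv2
def ray(cam,xy):
    c=camera_info(cam); R=np.array(c["R"]); t=np.array(c["t"])
    d=R.T@np.array([(xy[0]-c["cx"])/c["fx"],(xy[1]-c["cy"])/c["fy"],1]); return -R.T@t,d
def at_z(cam,xy,z):
    o,d=ray(cam,xy); return o+d*(z-o[2])/d[2]
E
python3 - <<'E'
from h import *
ims={c:get_image(c) for c in("top","side")}
for c in ims: cv2.imwrite(f"pics/{c}0.png",ims[c])
for n in("red","yellow","blue","green"):
    for c in ims:
        for r in spot_point(c,"cap_"+n)[:2]: print(n,c,np.round(r["xy"],1),round(r["p"],2),at_z(c,r["xy"],.076).round(4))
for n in("sprinkle_jar","nozzle","ramekin"):
    for r in spot_point("top",n)[:1]: print(n,np.round(r["xy"]),round(r["p"],2),at_z("top",r["xy"],0).round(3))
s=get_state();print(s["time"],s["tool_pos"],s["tool_rot"],s["finger_gap"],s["contact_force"])
E
```

```text
red top [274.4 264.8] 0.95 [0.4826 0.0775 0.076 ]
red side [291.9 240.4] 0.62 [0.4771 0.0634 0.076 ]
red side [266.7 188.4] 0.33 [0.5337 0.305  0.076 ]
yellow top [406.1 241. ] 0.58 [ 0.5276 -0.1273  0.076 ]
yellow side [372.4 285.3] 0.91 [ 0.5247 -0.1263  0.076 ]
yellow side [411.6 345.6] 0.4 [ 0.4899 -0.2697  0.076 ]
blue top [132.6 226. ] 0.74 [0.5375 0.3056 0.076 ]
blue top [237.9 173.3] 0.67 [0.6322 0.1458 0.076 ]
blue side [265.8 191.9] 0.74 [0.524 0.288 0.076]
green top [494.6 264.1] 0.64 [ 0.4952 -0.2645  0.076 ]
green top [184.6 330.9] 0.52 [0.3774 0.2062 0.076 ]
sprinkle_jar [239. 177.] 0.66 [0.656 0.158 0.   ]
nozzle [408. 335.] 0.72 [ 0.386 -0.143  0.   ]
ramekin [182. 332.] 0.61 [0.379 0.232 0.   ]
0.65 [0.23514263 0.49716941 0.25032739] [ 1.79998744e+02 -3.22807575e-04  1.54687287e+02] 1.006267722249471 [-0.38803869  0.0849256  -0.17338561]
```

View pics/top0.png

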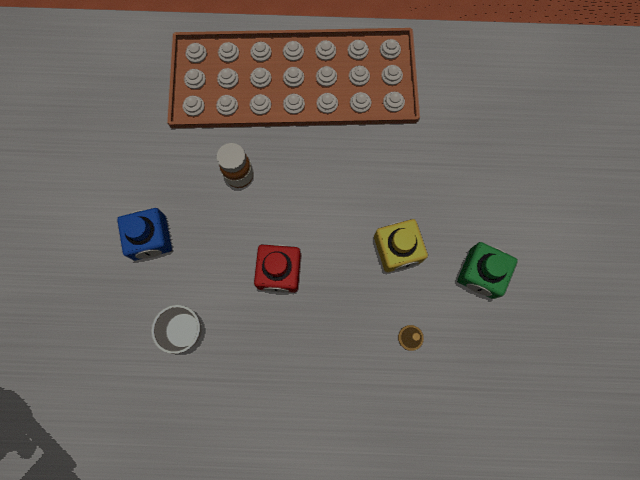

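View pics/side0.png

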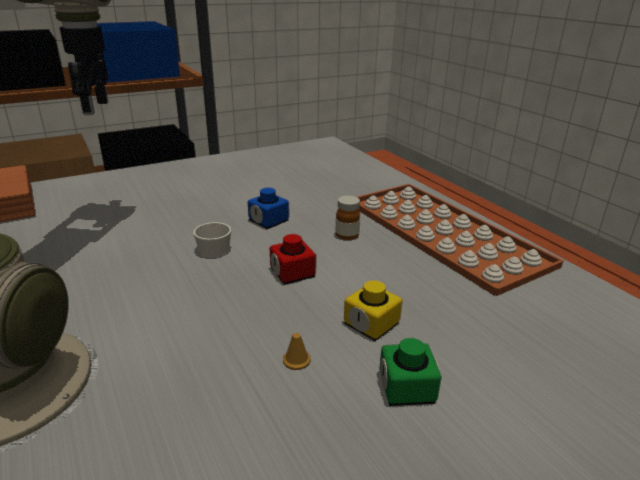

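The caps sit at about red (275,264), yellow (404,240), blue (139,230) and green (494,265) in the top view. The network's blue point looks several pixels off, so I'll check it with a zoom.

```bash
cat > z.py <<'E'
from h import *
im=cv2.imread("pics/top0.png")
P=[("red",275,264),("yellow",404,240),("blue",139,230)]
out=[]
for n,u,v in P:
    c=cv2.resize(im[v-20:v+21,u-20:u+21],(246,246),interpolation=cv2.INTER_NEAREST)
    # outline of the 36 mm face at the guess
    ci=camera_info("top");R=np.array(ci["R"]);t=np.array(ci["t"])
    X=at_z("top",(u,v),.076)
    a=np.linspace(0,6.28,40); pts=(R@(X[:,None]+.018*np.array([np.cos(a),np.sin(a),0*a]))).T+t
    for x,y,z in pts: cv2.circle(c,(int((ci["fx"]*x/z+ci["cx"]-u+20.5)*6),int((ci["fy"]*y/z+ci["cy"]-v+20.5)*6)),1,(255,255,255),-1)
    out.append(c); print(n,X.round(4))
cv2.imwrite("pics/zoom.png",np.clip(np.hstack(out)*1.6,0,255).astype(np.uint8))
E
python3 z.py
```

```text
red [0.4839 0.0766 0.076 ]
yellow [ 0.5291 -0.124   0.076 ]
blue [0.5313 0.2946 0.076 ]
```

View pics/zoom.png

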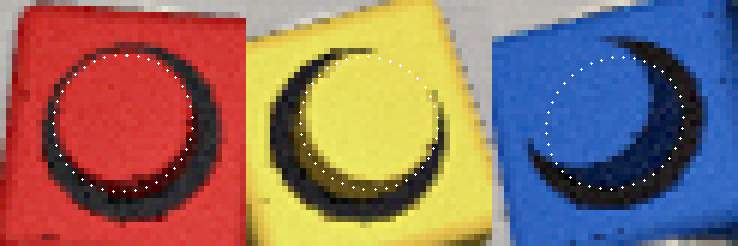

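The red and yellow guesses fit. The blue face centre is at about (133,226), so the network was right and blue is at (0.5375, 0.305). Next I'll shut the fingers and move above red.

```bash
python3 -m handwheel '[[1,-0.67,-0.45,0,0],[1,-0.67,-0.45,0,0],[1,-0.67,-0.45,0,0],[1,-0.67,-0.45,0,0],[1,-0.67,-0.45,0,0],[1,-0.67,-0.45,0,0],[1,-0.67,-0.45,0,0],[1,-0.67,-0.45,0,0],[1,-0.67,-0.45,0,0],[1,-0.67,-0.45,0,0],[1,0,0,0.5,0],[1,0,0,0.5,0]]' 20
cat > d.py <<'E'
import sys
from h import *
from scipy.spatial.transform import Rotation as Ro
T={"red":(.4835,.077),"yellow":(.5285,-.125),"blue":(.5375,.305)}
s=get_state();R=Ro.from_euler("xyz",s["tool_rot"],degrees=True)
for n in sys.argv[1:]:
    print(n,"shift in units to tcp z=.11:",(R.inv().apply(np.r_[T[n],.11]-s["tool_pos"])/.06).round(3))
print(s["time"],np.round(s["tool_pos"],4),np.round(s["tool_rot"],2),s["finger_gap"],np.round(s["contact_force"],2))
E
python3 d.py red
```

```text
time: 2.15
tool_pos: [0.4834, 0.0806, 0.1896]
tool_rot: [180.0, 0.0, 154.6]
contact_force: [0.5, 0.3, 0.0]
finger_gap: 0.0
grasp_force: 0.0
red shift in units to tcp z=.11: [-0.026 -0.054  1.327]
2.15 [0.4834 0.0806 0.1896] [1.7998e+02 4.0000e-02 1.5461e+02] 0.0004188838124629312 [0.49 0.27 0.  ]
```

```bash
python3 -m handwheel '[[1,-0.03,-0.05,0.4,0],[1,0,0,0.4,0],[1,0,0,0.4,0],[1,0,0,0.1,0],[1,0,0,0,0]]'
python3 - <<'E'
from h import *
a=get_image("top")[210:310,220:330];b=get_image("side")[190:290,235:345]
f=lambda i:cv2.resize(i,(396,360),interpolation=cv2.INTER_NEAREST)
cv2.imwrite("pics/red1.png",np.clip(np.hstack([f(a),f(b)])*1.5,0,255).astype(np.uint8))
E
python3 d.py red
```

```text
time: 2.78
tool_pos: [0.4837, 0.0777, 0.1126]
tool_rot: [180.0, 0.0, 154.7]
contact_force: [0.3, 0.7, 0.0]
finger_gap: -0.004
grasp_force: 0.0
red shift in units to tcp z=.11: [ 0.001 -0.014  0.053]
2.875 [0.4839 0.0777 0.1132] [1.7997e+02 9.0000e-02 1.5469e+02] 0.0019651600735258374 [-0.07 -0.01  0.29]
```

View pics/red1.png

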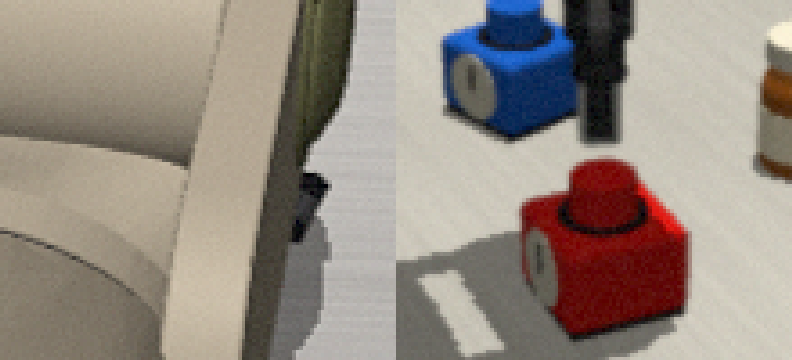

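The closed fingers hang right over the red cap, centred on it in the side view. I'll press gently.

```bash
python3 -m handwheel '[[1,0,0,0.2,0],[1,0,0,0.07,0],[1,0,0,0.06,0],[1,0,0,0.06,0],[1,0,0,0.06,0],[1,0,0,0.05,0],[1,0,0,0,0]]'; python3 d.py red
```

```text
time: 3.75
tool_pos: [0.4833, 0.0778, 0.0822]
tool_rot: [-180.0, -0.0, 154.7]
contact_force: [-3.0, -0.4, 4.4]
finger_gap: -0.001
grasp_force: 2.1
red shift in units to tcp z=.11: [-0.008 -0.01  -0.463]
3.75 [0.4833 0.0778 0.0822] [-1.7999e+02 -3.0000e-02  1.5469e+02] -0.0009351074798969076 [-2.96 -0.36  4.44]
```

```bash
python3 -m handwheel '[[1,0,0,-0.3,0],[1,0,0,-0.8,0],[1,-0.42,-0.55,0,0],[1,-0.42,-0.55,0,0],[1,-0.42,-0.55,0,0],[1,-0.42,-0.55,0,0],[1,-0.43,-0.55,0,0],[1,0,0,0.3,0],[1,0,0,0,0]]'
python3 - <<'E'
from h import *
a=get_image("side")[195:295,235:345];b=get_image("side")[235:335,320:430]
f=lambda i:cv2.resize(i,(396,360),interpolation=cv2.INTER_NEAREST)
cv2.imwrite("pics/yel1.png",np.clip(np.hstack([f(a),f(b)])*1.5,0,255).astype(np.uint8))
E
python3 d.py yellow
```

```text
time: 4.88
tool_pos: [0.5269, -0.1257, 0.1292]
tool_rot: [180.0, -0.1, 154.6]
contact_force: [-0.7, 0.3, 0.5]
finger_gap: 0.001
grasp_force: 0.0
yellow shift in units to tcp z=.11: [-0.012  0.012  0.343]
4.975 [ 0.5275 -0.1253  0.1306] [1.8000e+02 1.0000e-02 1.5471e+02] -0.0034636439771459798 [ 0.38 -0.22 -0.06]
```

View pics/yel1.png

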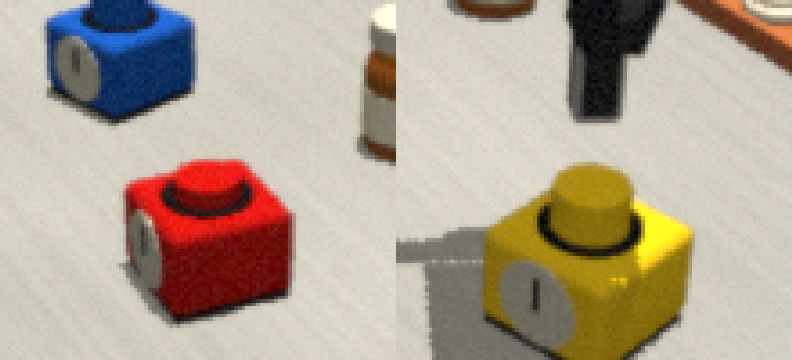

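The red button is well in, its timer hasn't moved, and the fingers are centred over the yellow cap. I'll press yellow from 0.130 down to 0.082.

```bash
python3 -m handwheel '[[1,-0.01,0.01,0.3,0],[1,0,0,0.2,0],[1,0,0,0.07,0],[1,0,0,0.06,0],[1,0,0,0.06,0],[1,0,0,0.06,0],[1,0,0,0.05,0],[1,0,0,0,0]]'; python3 d.py blue
```

```text
time: 5.98
tool_pos: [0.5283, -0.1253, 0.0824]
tool_rot: [180.0, 0.0, 154.7]
contact_force: [-0.1, 1.7, 4.9]
finger_gap: -0.003
grasp_force: 2.2
blue shift in units to tcp z=.11: [ 2.928  6.548 -0.46 ]
5.975 [ 0.5283 -0.1253  0.0824] [1.7999e+02 3.0000e-02 1.5469e+02] -0.003175638329993068 [-0.07  1.74  4.91]
```

```bash
python3 -m handwheel '[[1,0,0,-0.3,0],[1,0,0,-0.9,0],[1,0.29,0.65,0,0],[1,0.29,0.65,0,0],[1,0.29,0.65,0,0],[1,0.29,0.65,0,0],[1,0.29,0.65,0,0],[1,0.29,0.65,0,0],[1,0.3,0.66,0,0],[1,0.3,0.66,0,0],[1,0.3,0.66,0,0],[1,0.29,0.66,0,0]]'
python3 -m handwheel '[[1,0,0,0.4,0],[1,0,0,0,0]]'
python3 - <<'E'
from h import *
i=get_image("side");a=i[165:240,220:320];b=i[235:335,320:430]
f=lambda i:cv2.resize(i,(396,360),interpolation=cv2.INTER_NEAREST)
cv2.imwrite("pics/blue1.png",np.clip(np.hstack([f(a),f(b)])*1.5,0,255).astype(np.uint8))
E
python3 d.py blue
```

```text
time: 7.48
tool_pos: [0.5369, 0.3059, 0.1539]
tool_rot: [-180.0, -0.0, 154.7]
contact_force: [0.2, -0.9, -0.0]
finger_gap: 0.001
grasp_force: 0.0
time: 7.72
tool_pos: [0.5361, 0.3045, 0.1284]
tool_rot: [-179.8, -0.2, 154.7]
contact_force: [-0.2, -0.9, 0.5]
finger_gap: 0.001
grasp_force: 0.0
blue shift in units to tcp z=.11: [-0.007  0.016  0.329]
7.775 [0.5368 0.3043 0.1298] [-1.7991e+02 -7.0000e-02  1.5468e+02] 0.003237271991313242 [-0.24 -0.53  0.31]
```

View pics/blue1.png

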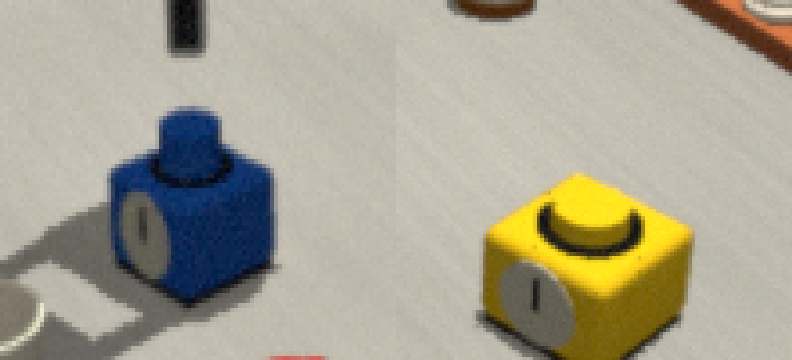

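The yellow button is in and its timer hasn't moved. The fingers are over the blue cap, so I'll press it.

```bash
python3 -m handwheel '[[1,0,0.01,0.3,0],[1,0,0,0.2,0],[1,0,0,0.07,0],[1,0,0,0.06,0],[1,0,0,0.06,0],[1,0,0,0.06,0],[1,0,0,0.05,0],[1,0,0,0,0]]'; python3 -m handwheel '[[1,0,0,-0.3,0],[1,0,0,-0.9,0],[1,0,0,-0.9,0],[1,0,0,0,0],[1,0,0,0,0]]'
python3 - <<'E'
from h import *
cv2.imwrite("pics/end.png",cv2.resize(get_image("side")[150:420,180:460],(800,600)))
E
```

```text
time: 8.78
tool_pos: [0.5375, 0.3051, 0.0824]
tool_rot: [180.0, 0.0, 154.7]
contact_force: [-0.1, -1.9, 4.1]
finger_gap: 0.0
grasp_force: 2.2
time: 9.4
tool_pos: [0.5368, 0.3052, 0.2072]
tool_rot: [-179.9, -0.1, 154.7]
contact_force: [0.8, -0.8, -0.0]
finger_gap: 0.003
grasp_force: 0.0
```

View pics/end.png

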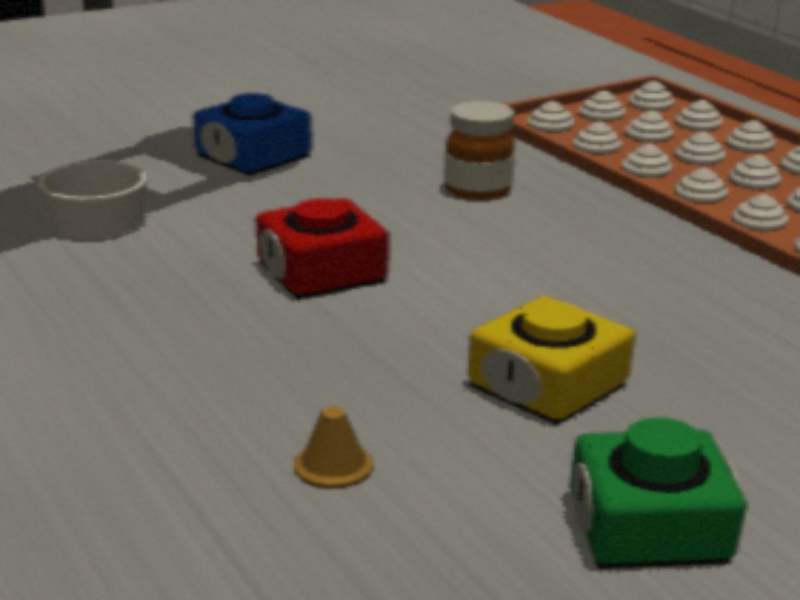

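The red, yellow and blue buttons are all in, green is still out, and nothing else has moved.

```bash
python3 -c "
from rig import *
print(job_done())"
```

```text
the job is handed in; nothing more can be done
None
```

I pressed the red, yellow and blue timers' buttons in that order, and the last picture shows all three in, green still out and nothing else moved; the job was handed in at about 9.5 s.

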